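Load the pop-up staple tray

ROBOT

A 7-joint arm with a two-finger parallel gripper is mounted at the origin on the work surface. World frame = base frame: x ahead of the robot, y to its left, z up, the work surface at z = 0. Lengths are in m, angles in rad, forces in N, time in s.
With the tool pointing down it reaches from about 0.425 to 0.825 m from the base axis. Payload 3.6 kg.
Tool frame: the origin (TCP) lies between the finger pads; the fingertips stand 19 mm ahead of it and the grasp point (between the pads) is the TCP; z points along the fingers, y is the line along which they close (so a half turn about z gives the same grasp; the last joint's range is limited). The gripper opens to 85 mm and grips with 20 to 120 N. Pads are 22 mm wide; open, the fingers measure 114 mm over their backs; the gripper's body (76 mm by 85 mm) begins 54 mm behind the grasp point. The pads swing forward as they close: fully open they stand 13 mm farther back than shut.
Start: joints at [1.129, 0.615, -0.013, 1.423, 0.008, 1.103, -0.04], TCP at [0.262, -0.595, 0.25] pointing down, gripper open.
Joint ranges: [-3.12, 3.12], [-0.3, 2.06], [-1.34, 1.32], [0.26, 2.42], [-1.36, 4.5], [0.01, 1.98], [-2.84, 2.84]. Speed limits (rad/s): [2.79, 2.79, 3.14, 3.14, 3.14, 3.14, 3.14].

INTERFACE

Orientations are given as [roll, pitch, yaw] about the fixed x, y, z axes, in that order (R = Rz(yaw) Ry(pitch) Rx(roll)).
In Python, from station import arm, eyes gives the robot as it stands (arm), with the cameras (eyes).
- The arm moves only by the tool jog_arm, called as name(argument=value, ...) on one line, values as JSON. Schema: {"type":"object","properties":{"ticks":{"type":"array","items":{"type":"number"},"minItems":5,"maxItems":40},"grip_force":{"type":"number"},"only":{"type":"string"},"quiet":{"type":"boolean"},"lines":{"type":"string"}},"required":["ticks"],"additionalProperties":false}. ticks is one flat list of numbers that holds 1 to 8 rows one after another, with no inner brackets; each row has 5 numbers: dx, dy, dz in parts of the range, where 1.0 means 0.8 m, then a turn about the tool's z in parts of the range, where 1.0 means 2 pi rad, then the finger opening in m; each row is the pose to reach, as a shift and turn from the pose commanded when the call began, along the tool's axes at that moment; what a row does not reach only later rows make up. A row lasts 1/10 s, in which the tool goes at most 0.05 m and 0.15 rad, less where a joint would pass 70% of its speed; a pose out of reach is approached as far as the arm can. The fingers move at their own pace and stop on an object; grip_force is the grip in N (left out, the last holds). Time passes only in rows, so rows that do not move let the fingers close. The tool returns the time, the measured TCP pose, the force, the opening and the grip force at its end. only (a regular expression) keeps the lines of the reply that match it, lines (a string "A,B") keeps lines A to B, and quiet returns only ok. Shift and turn numbers lie between -1 and 1, and a call with a number outside is refused. Input that does not fit is refused with a message, and nothing moves.
- arm.observe(): the state, without advancing time (a new reading comes with each control period).
- eyes.snapshot(name): name is "scene" or "top" or "wrist"; returns the picture (400x640x3 uint8, blue, green, red); there is no depth.
- eyes.calibration(name): a dict with "vfov" (degrees; the focal length in pixels is half the picture's height over the tangent of half this angle, whatever the lens; pixels are square), "cx", "cy" (the principal point, pixels), "rvec" (rotation vector, rad) and "tvec" (3), from world to camera coordinates, as OpenCV has them; the wrist camera has in their place "mount" (4x4, takes a point from camera to tool coordinates, whose origin is the TCP and whose axes are the flange's). Camera axes: x right, y down, z forward; pixel columns grow to the right and rows downward; lengths in m; the calibration is good to about 2 mm. A picture is of the moment at which its call begins: read the wrist's pose just before it. calibration takes no time and is no camera call.
- arm.finish_job(): hands the job in; it is judged then, once.
The state is a dict: "time_s": time; "q": joint angles; "qvel": joint speeds; "joint_torque": joint torques, N m; "position": TCP position; "tool_rot": TCP orientation; "contact_force": force on the tool from outside, world axes, zero at the start; "wrist_torque": the same for the moment, N m; "opening": finger opening in m; "grip_force": force on a finger pad.
Only numpy, scipy, OpenCV 4.12 (cv2) and the standard library are available. Lean on these libraries where they do the work, as an engineer would, in place of code of your own. Each camera call takes 0.05 s, during which the arm holds its last target. There are 200 camera calls.

TASK

Stand the tall staple refill in the raised pop-up tray of the grey dock, then press the tray down through the refill until the push-push latch catches, and let go: the tray must stay down with the refill standing in it. Leave the low pack of staples where it is.

Things in the scene. Friction and masses are not known exactly. Their poses are not given: they have to be found in the camera images.
- refill: the tall staple refill: a block of bare steel staple sticks, 70 mm long (its x), 32 mm wide (its y), 50 mm high, with a cardboard band 12 mm wide round its middle; 0.15 to 0.3 kg. Stands upright on the bench at the start. Origin at the centre of its underside, z up
- tray_floor (a point): centre of the upper face of the aluminium tray's floor; moves with the tray, z up. Pocket 92 mm long (x) by 54 mm wide (y), lip 6 mm high and 3 mm thick all round. The tray stands out of the top of a fixed grey steel housing, 140 (x) by 104 mm (y), centred on it, top 60 mm above the bench. Floor 82 mm above the bench with the tray raised, about 59 mm latched
- tray (a joint): downward travel of the sprung, damped tray in m: 0 raised (start), 0.023 latched, 0.030 at its rigid stop. Push-push: pressed past 0.028 and let go, it rises to 0.023 and stays; pressed past 0.028 again and let go, it pops up to 0. Under the refill it starts to give at 2 to 6 N; pressed slowly (up to 50 mm/s) it takes 6 to 13 N to reach the stop; the refill's weight alone does not move it
- low_pack: a bystander: a low pack of the same staple sticks, 45 mm long (its x), 32 mm wide, only 20 mm high, standing on the bench; not to be moved. Origin at the centre of its underside

How it is judged:
By the outcome, as a careful person would: the job done as asked, in the order asked, and still so for the second after the job is handed in, with the robot touching nothing.
It also fails if it takes over 40 s, if anything falls off the work surface, if the arm or the gripper's body presses on something with over 40 N, if the wrist force passes 120 N, or if a joint passes its speed limit or range.

## Working session

There is one attempt and no reset: what is moved stays moved. The work goes in short steps, Python scripts to look and compute and a tool call to move; the robot and the scene stay as the last step left them, time stands still between calls to the robot, and variables do not carry over. Pictures are saved under pics/ and viewed, at most 10 in all, crops included, and the job is handed in when it is done.

```bash
ls; mkdir -p pics; python3 - <<'E'
from station import arm, eyes
import cv2, numpy as np
s=arm.observe(); print({k:np.round(v,4).tolist() for k,v in s.items()})
for n in ("scene","top","wrist"):
    im=eyes.snapshot(n); cv2.imwrite(f"pics/{n}0.png",im); print(n,eyes.calibration(n))
E
```

```text
pics
station.py
{'time_s': 0.0, 'q': [1.1295, 0.6159, -0.0126, 1.4249, 0.0081, 1.1034, -0.0404], 'qvel': [-0.0018, -0.0009, -0.0006, 0.0014, -0.0, -0.0009, -0.0038], 'joint_torque': [-0.0008, -46.9216, 0.2594, -17.1033, 0.0101, 0.0098, -0.0], 'position': [0.2617, -0.5942, 0.2491], 'tool_rot': [-3.139, 0.0, 0.4149], 'contact_force': [0.313, -0.0828, -0.5747], 'wrist_torque': [-0.0349, -0.0183, -0.0167], 'grip_force': 0.0, 'opening': 0.0851}
scene {'vfov': 55.0986466673375, 'cx': 321.4413974812162, 'cy': 199.6652345123025, 'rvec': array([ 2.24342578,  0.8414505 , -0.31613954]), 'tvec': array([-0.41209008, -0.23008084,  0.97838105])}
top {'vfov': 49.30468682757816, 'cx': 320.31758116207135, 'cy': 195.1903348771018, 'rvec': array([ 2.10247812, -2.1460023 ,  0.17562542]), 'tvec': array([0.01249843, 0.54981915, 0.78238317])}
wrist {'vfov': 65.15763950871707, 'cx': 320.72292747179586, 'cy': 197.8176541802728, 'mount': array([[-6.83779877e-04, -9.61267887e-01, -2.75614918e-01,
         6.92750008e-02],
       [ 9.99999762e-01, -6.32882393e-04, -2.73607086e-04,
         4.87305800e-04],
       [ 8.85778765e-05, -2.75615039e-01,  9.61268091e-01,
        -1.23983792e-01],
       [ 0.00000000e+00,  0.00000000e+00,  0.00000000e+00,
         1.00000000e+00]])}
```

View pics/scene0.png

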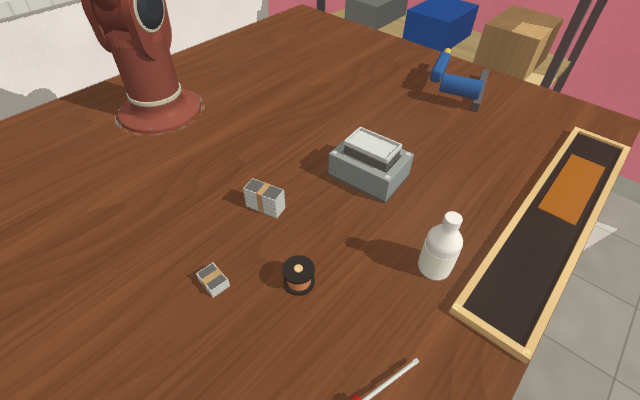

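View pics/top0.png

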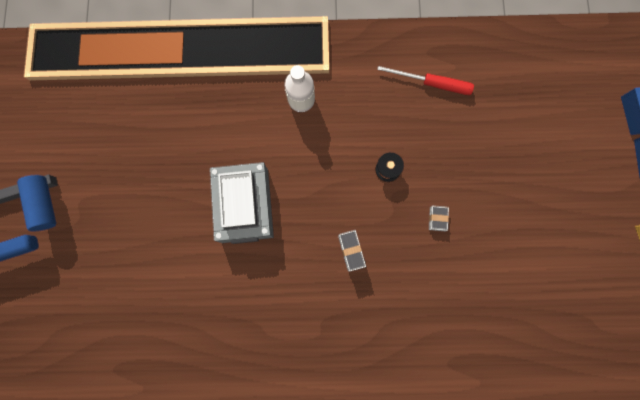

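The scene view shows the refill at about (265,198) and the dock at (371,162). In the top view they are at (352,251) and (239,201), and the low pack is at (439,218). I'll enlarge the crops to pick corners.

```bash
python3 - <<'E'
import cv2, numpy as np
t=cv2.imread("pics/top0.png"); s=cv2.imread("pics/scene0.png")
def c(im,x,y): return cv2.resize(im[y:y+75,x:x+100],None,fx=4,fy=4,interpolation=cv2.INTER_CUBIC)
m=np.vstack([np.hstack([c(t,190,165),c(t,310,215)]),np.hstack([c(s,322,123),c(s,215,160)])])
cv2.imwrite("pics/crops.png",m)
E
```

```text
(no output)
```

View pics/crops.png

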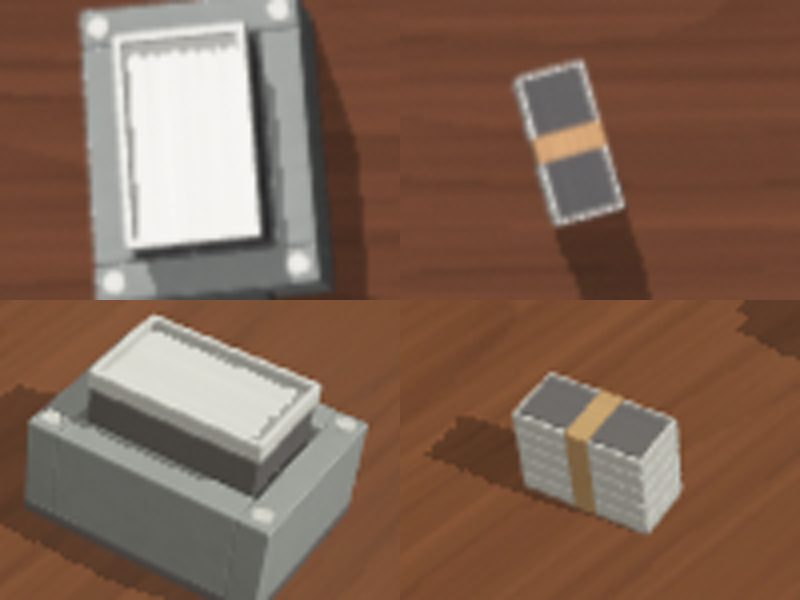

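The crops show the refill's top corners and the tray's rim corners clearly in both views. I'll triangulate those.

```bash
cat > h.py <<'E'
import cv2, numpy as np
from scipy.spatial.transform import Rotation as R
from station import arm, eyes
def P(n):
    c=eyes.calibration(n); f=200/np.tan(np.radians(c["vfov"]/2))
    K=np.array([[f,0,c["cx"]],[0,f,c["cy"]],[0,0,1]])
    return K@np.c_[cv2.Rodrigues(c["rvec"])[0],c["tvec"]]
def tri(P1,P2,a,b):
    X=cv2.triangulatePoints(P1,P2,np.float64(a).T,np.float64(b).T); X=(X[:3]/X[3]).T
    def e(Pm,u):
        h=np.c_[X,np.ones(len(X))]@Pm.T; return np.abs(h[:,:2]/h[:,2:]-u).max()
    return X,max(e(P1,a),e(P2,b))
E
python3 - <<'E'
from h import *
cv=lambda l,o:(np.array(l)+.5)/4-.5+o
D={"dock":(cv([(112,37),(245,23),(262,238),(130,250)],(190,165)),cv([(155,16),(320,86),(258,160),(88,80)],(322,123))),
"refill":(cv([(116,78),(182,61),(223,207),(158,225)],(310,215)),cv([(115,115),(151,74),(278,122),(245,160)],(215,160)))}
for k,(a,b) in D.items():
    r=[tri(P("top"),P("scene"),a,np.roll(b,i,0)) for i in range(4)]
    X,e=min(r,key=lambda t:t[1]); print(k,e,[q[1].round(1) for q in r]); print(X.round(4)); print("centre",X.mean(0).round(4))
    l=[np.linalg.norm(X[i]-X[i-1]) for i in range(4)]; print(np.round(l,4))
    d=X[3]+X[2]-X[0]-X[1]; print("long axis yaw",np.arctan2(d[1],d[0]).round(3))
E
```

```text
dock 1.0879718382186638 [np.float64(22.0), np.float64(32.2), np.float64(21.7), np.float64(1.1)]
[[0.5876 0.1895 0.0851]
 [0.5937 0.1287 0.0795]
 [0.4944 0.1211 0.0796]
 [0.4902 0.1804 0.0849]]
centre [0.5414 0.1549 0.0823]
[0.0978 0.0614 0.0996 0.0597]
long axis yaw -3.057
refill 1.1704762442928427 [np.float64(23.7), np.float64(17.8), np.float64(1.2), np.float64(18.5)]
[[ 0.4758 -0.0312  0.046 ]
 [ 0.4834 -0.0616  0.049 ]
 [ 0.4151 -0.0789  0.0459]
 [ 0.4073 -0.0487  0.0464]]
centre [ 0.4454 -0.0551  0.0468]
[0.0707 0.0315 0.0705 0.0312]
long axis yaw -2.892
```

Tray rim centre is about (0.541, 0.155), yaw 0.085. The refill is at (0.445, -0.055), yaw 0.249, with its top at about 0.047–0.050. Next I move above the refill and check with the wrist camera.

The manual's scale: shifts go in shares of 0.8 m and turns go in shares of 2 pi rad. Converting my numbers, -0.294 m / 0.8 = -0.3675, 0.27 m / 0.8 = 0.3375, 0.166 rad / 6.2832 = 0.0264.

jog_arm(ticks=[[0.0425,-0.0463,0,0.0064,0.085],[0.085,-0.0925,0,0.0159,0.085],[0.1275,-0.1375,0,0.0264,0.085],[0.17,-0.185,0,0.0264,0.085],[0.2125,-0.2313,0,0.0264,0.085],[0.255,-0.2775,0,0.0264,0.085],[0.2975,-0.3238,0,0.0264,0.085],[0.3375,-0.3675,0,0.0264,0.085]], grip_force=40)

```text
refused: ticks[0]: [0.0425, -0.0463, 0, 0.0064, 0.085] is not of type 'number' (schema: type "number"). Nothing was moved.
```

Nothing moved. I misread the format; it is one flat list, 5 numbers to a row, no inner brackets. Resending.

jog_arm(ticks=[0.0425,-0.0463,0,0.0064,0.085,0.085,-0.0925,0,0.0159,0.085,0.1275,-0.1375,0,0.0264,0.085,0.17,-0.185,0,0.0264,0.085,0.2125,-0.2313,0,0.0264,0.085,0.255,-0.2775,0,0.0264,0.085,0.2975,-0.3238,0,0.0264,0.085,0.3375,-0.3675,0,0.0264,0.085], grip_force=40)

```text
time_s: 0.95
position: [0.3908, -0.2149, 0.2504]
tool_rot: [3.142, -0.0, 0.249]
contact_force: [1.9, -0.7, -0.2]
opening: 0.085
grip_force: 0.0
```

```bash
python3 - <<'E'
from h import *
s=arm.observe(); Rt=R.from_euler("xyz",s["tool_rot"]).as_matrix()
print(s["time_s"],s["position"],s["tool_rot"],"to refill:",Rt.T@(np.array([.4454,-.0551,.25])-s["position"]))
E
```

```text
0.95 [ 0.39083363 -0.21486852  0.25039721] [ 3.14158788e+00 -2.79127817e-04  2.48851962e-01] to refill: [ 0.092235   -0.14140775  0.00042228]
```

Scaled: -0.141 m / 0.8 = -0.1763, 0.092 m / 0.8 = 0.115.

```bash
cat > shot.py <<'E'
import sys; from h import *
n=sys.argv[1]; s=arm.observe(); im=eyes.snapshot("wrist"); cv2.imwrite(f"pics/{n}.png",im)
np.savez(f"pics/{n}.npz",p=s["position"],r=s["tool_rot"]); print(s["time_s"],s["position"].round(4) if hasattr(s["position"],"round") else s["position"])
E
python3 shot.py w1
```

```text
0.95 [ 0.3908 -0.2149  0.2504]
```

jog_arm(ticks=[0.025,-0.0438,0,0,0.085,0.0625,-0.0875,0,0,0.085,0.0938,-0.1313,0,0,0.085,0.115,-0.1625,0,0,0.085,0.115,-0.1763,0,0,0.085,0.115,-0.1763,0,0,0.085])

```text
time_s: 1.6
position: [0.4443, -0.0565, 0.2501]
tool_rot: [-3.141, 0.001, 0.252]
contact_force: [0.5, -0.9, -0.2]
opening: 0.0852
grip_force: 0.0
```

```bash
python3 shot.py w2
python3 -c "
import cv2,numpy as np
a=[cv2.resize(cv2.imread(f'pics/w{i}.png'),(480,300)) for i in (1,2)]
cv2.imwrite('pics/w12.png',np.vstack(a))"
```

```text
1.6 [ 0.4443 -0.0565  0.2501]
```

View pics/w12.png

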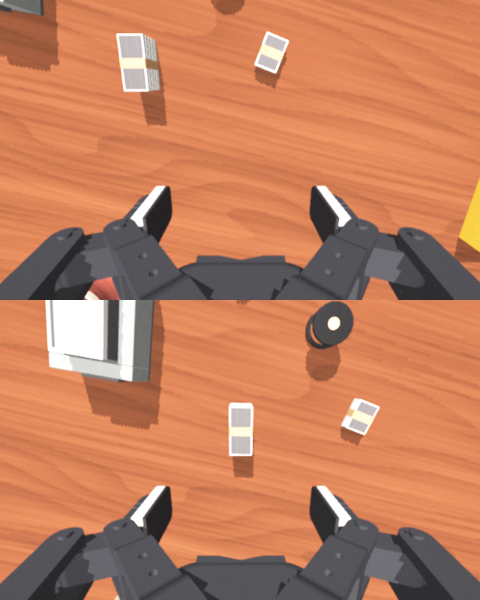

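The wrist views show the refill at about (187,83) in w1 and (321,172) in w2, in full pixels. The low pack is well clear and part of the dock is visible at upper left. I'll zoom in for corners.

```bash
python3 -c "
import cv2,numpy as np
f=lambda n,x,y:cv2.resize(cv2.imread(f'pics/{n}.png')[y:y+100,x:x+66],None,fx=6,fy=6,interpolation=cv2.INTER_CUBIC)
cv2.imwrite('pics/wc.png',np.hstack([f('w1',150,35),f('w2',290,125)]))"
```

```text
(no output)
```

View pics/wc.png

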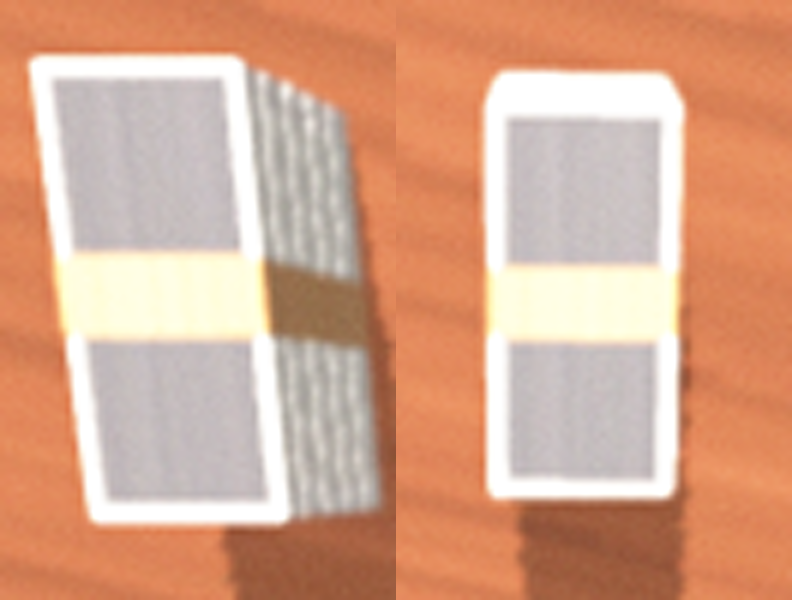

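The inner grey corners of the refill top are sharp in both crops, so I triangulate from those.

```bash
cat >> h.py <<'E'
def PW(n):
    d=np.load(f"pics/{n}.npz"); c=eyes.calibration("wrist"); f=200/np.tan(np.radians(c["vfov"]/2))
    T=np.eye(4); T[:3,:3]=R.from_euler("xyz",d["r"]).as_matrix(); T[:3,3]=d["p"]
    K=np.array([[f,0,c["cx"]],[0,f,c["cy"]],[0,0,1]])
    return K@np.linalg.inv(T@c["mount"])[:3]
def rep(X,e):
    d=X[3]+X[2]-X[0]-X[1]; print(e.round(2),X.round(4).tolist(),"centre",X.mean(0).round(4),"yaw",np.arctan2(-d[1],-d[0]).round(3),[np.linalg.norm(X[i]-X[i-1]).round(4) for i in range(4)])
E
python3 - <<'E'
from h import *
cv=lambda l,o:(np.array(l)+.5)/6-.5+o
a=cv([(52,78),(228,78),(270,500),(103,500)],(150,35)); b=cv([(111,118),(266,118),(259,479),(114,479)],(290,125))
X,e=tri(PW("w1"),PW("w2"),a,b); rep(X,e)
s=arm.observe(); Rt=R.from_euler("xyz",s["tool_rot"]).as_matrix()
print(s["position"],s["tool_rot"],"delta tool",Rt.T@(np.r_[X.mean(0)[:2],.032]-s["position"]))
E
```

```text
0.37 [[0.4737, -0.036, 0.0511], [0.4804, -0.0619, 0.049], [0.4175, -0.0774, 0.0493], [0.4114, -0.0518, 0.0523]] centre [ 0.4458 -0.0568  0.0504] yaw 0.245 [np.float64(0.0642), np.float64(0.0268), np.float64(0.0648), np.float64(0.0265)]
[ 0.44423519 -0.05833319  0.25013524] [3.14118140e+00 1.32546850e-03 2.49054377e-01] delta tool [ 0.0021464  -0.00122005  0.2181321 ]
```

Scaled: 0.216 m / 0.8 = 0.27, 0.2 m / 0.8 = 0.25.

jog_arm(ticks=[0.0025,-0.0013,0.05,0,0.085,0.0025,-0.0013,0.1063,0,0.085,0.0025,-0.0013,0.1625,0,0.085,0.0025,-0.0013,0.2125,0,0.085,0.0025,-0.0013,0.25,0,0.085,0.0025,-0.0013,0.27,0,0.085,0.0025,-0.0013,0.27,0,0.085], grip_force=50)

```text
time_s: 2.35
position: [0.4449, -0.0586, 0.0324]
tool_rot: [3.142, 0.005, 0.245]
contact_force: [0.1, -0.3, 0.5]
opening: 0.0849
grip_force: 0.0
```

jog_arm(ticks=[0,0,0,0,0.02,0,0,0,0,0.02,0,0,0,0,0.02,0,0,0,0,0.02,0,0,0,0,0.02,0,0,0,0,0.02,0,0,0,0,0.02], grip_force=50)

```text
time_s: 3.05
position: [0.4473, -0.0564, 0.0354]
tool_rot: [3.141, -0.002, 0.249]
contact_force: [-0.9, -1.4, 7.7]
opening: 0.031
grip_force: 50.6
```

Gripped. I lift straight up, then move to near the dock.

Scaled: -0.2 m / 0.8 = -0.25, -0.19 m / 0.8 = -0.2375.

jog_arm(ticks=[0,0,-0.0125,0,0.02,0,0,-0.05,0,0.02,0,0,-0.1,0,0.02,0,0,-0.1563,0,0.02,0,0,-0.2063,0,0.02,0,0,-0.2375,0,0.02,0,0,-0.25,0,0.02,0,0,-0.25,0,0.02])

```text
time_s: 3.85
position: [0.4468, -0.0562, 0.2353]
tool_rot: [3.141, -0.002, 0.249]
contact_force: [0.2, -0.9, -2.9]
opening: 0.0316
grip_force: 50.1
```

```bash
python3 shot.py w3; python3 - <<'E'
from h import *
s=arm.observe(); Rt=R.from_euler("xyz",s["tool_rot"]).as_matrix()
print(s["tool_rot"],s["opening"],"delta tool",Rt.T@(np.r_[.5414,.1549,s["position"][2]]-s["position"]))
E
```

```text
3.85 [ 0.4468 -0.0562  0.2353]
[-3.14130627e+00  9.71811673e-04  2.48880558e-01] 0.03136400570966815 delta tool [ 1.44502746e-01 -1.81026288e-01 -8.85872717e-05]
```

Scaled: -0.1 m / 0.8 = -0.125, -0.08 m / 0.8 = -0.1, 0.164 rad / 6.2832 = 0.0261.

jog_arm(ticks=[0.0125,-0.025,0,0.0064,0.02,0.0375,-0.0625,0,0.0127,0.02,0.0625,-0.1,0,0.0191,0.02,0.075,-0.125,0,0.0261,0.02,0.075,-0.125,0,0.0261,0.02,0.075,-0.125,0,0.0261,0.02])

```text
time_s: 4.5
position: [0.4789, 0.0555, 0.2322]
tool_rot: [3.141, 0.005, 0.087]
contact_force: [0.1, 0.5, -3.1]
opening: 0.0314
grip_force: 50.2
```

```bash
python3 shot.py w4
```

```text
4.5 [0.4789 0.0555 0.2322]
```

jog_arm(ticks=[0,-0.025,0,0,0.02,0,-0.0625,0,0,0.02,0,-0.1,0,0,0.02,0,-0.1375,0,0,0.02,0,-0.15,0,0,0.02,0,-0.15,0,0,0.02,0,-0.15,0,0,0.02])

```text
time_s: 5.25
position: [0.4702, 0.1726, 0.2339]
tool_rot: [3.139, 0.001, 0.082]
contact_force: [-0.1, -0.7, -2.1]
opening: 0.0315
grip_force: 50.2
```

```bash
python3 shot.py w5; python3 -c "
import cv2,numpy as np
a=[cv2.resize(cv2.imread(f'pics/w{i}.png'),(480,300)) for i in (4,5)]
cv2.imwrite('pics/w45.png',np.vstack(a))"
```

```text
5.25 [0.4702 0.1726 0.2339]
```

View pics/w45.png

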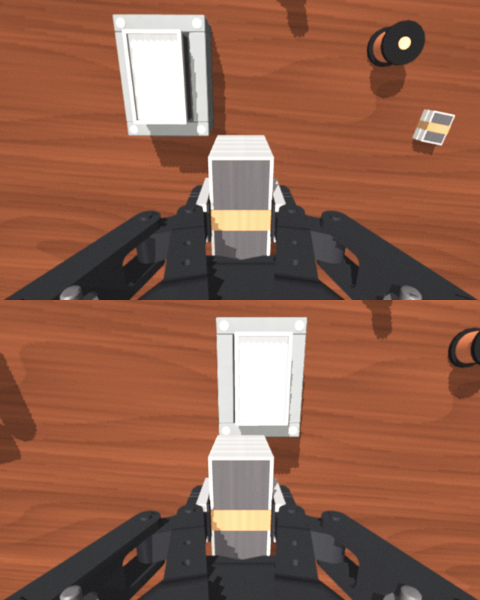

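The refill is held straight at the bottom centre. The tray is at about (160,78)×1.33 in w4 and (262,80)×1.33 in w5. I'll zoom in on the rim.

```bash
python3 -c "
import cv2,numpy as np
f=lambda n,x,y:cv2.resize(cv2.imread(f'pics/{n}.png')[y:y+150,x:x+100],None,fx=4,fy=4,interpolation=cv2.INTER_CUBIC)
m=np.hstack([f('w4',160,30),f('w5',300,30)])
cv2.imwrite('pics/wd.png',(255*(m/255.)**1.8).astype('uint8'))"
```

```text
(no output)
```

View pics/wd.png

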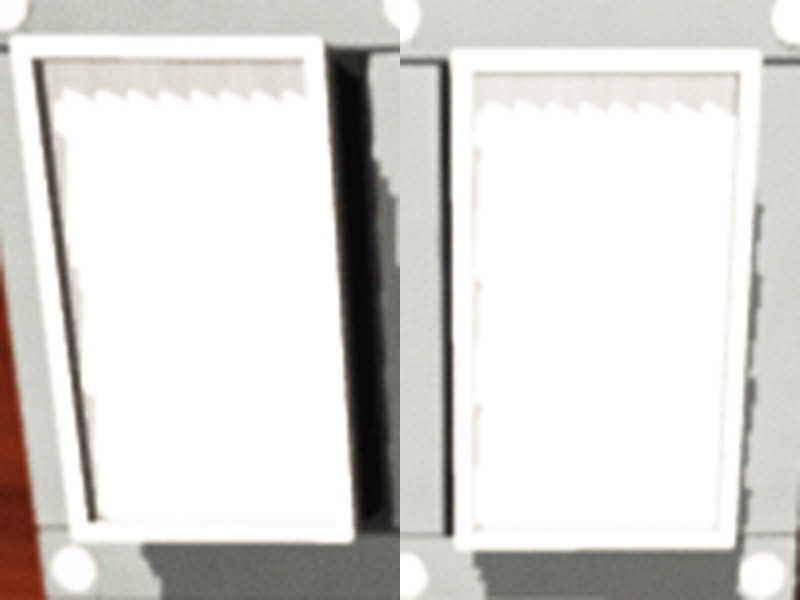

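The rim corners are sharp in both crops. I triangulate those and work out the offset to the tray centre.

```bash
python3 - <<'E'
from h import *
cv=lambda l,o:(np.array(l)+.5)/4-.5+o
a=cv([(11,38),(325,38),(354,541),(75,538)],(160,30)); b=cv([(50,50),(361,52),(338,548),(58,548)],(300,30))
X,e=tri(PW("w4"),PW("w5"),a,b); rep(X,e)
s=arm.observe(); Rt=R.from_euler("xyz",s["tool_rot"]).as_matrix()
print(s["position"],s["tool_rot"],"delta tool",Rt.T@(np.r_[X.mean(0)[:2],.088-.006+.0355]-s["position"]))
E
```

```text
0.3 [[0.5884, 0.1881, 0.0868], [0.5933, 0.127, 0.0872], [0.4954, 0.1187, 0.0903], [0.4903, 0.179, 0.0884]] centre [0.5418 0.1532 0.0882] yaw 0.089 [np.float64(0.0986), np.float64(0.0612), np.float64(0.0984), np.float64(0.0606)]
[0.47032909 0.17230568 0.23398938] [3.13951256e+00 8.48511221e-04 8.12343282e-02] delta tool [0.0698296  0.0245898  0.11648157]
```

jog_arm(ticks=[0.025,0.01,0,0,0.02,0.0625,0.0225,0,0,0.02,0.0875,0.0306,0,0,0.02,0.0875,0.0306,0.0375,0,0.02,0.0875,0.0306,0.075,0,0.02,0.0875,0.0306,0.1125,0,0.02,0.0875,0.0306,0.1338,0,0.02,0.0875,0.0306,0.1338,0,0.02])

```text
time_s: 6.1
position: [0.5402, 0.1535, 0.1246]
tool_rot: [3.139, 0.007, 0.082]
contact_force: [-0.4, 0.3, -2.1]
opening: 0.0316
grip_force: 50.1
```

jog_arm(ticks=[0,0,0.0038,0,0.02,0,0,0.0075,0,0.02,0,0,0.01,0,0.02,0,0,0.01,0,0.02])

```text
time_s: 6.5
position: [0.5421, 0.1566, 0.1199]
tool_rot: [-3.141, -0.001, 0.085]
contact_force: [1.4, -0.9, -1.8]
opening: 0.0311
grip_force: 50.1
```

Scaled: 0.002 m / 0.8 = 0.0025, 0.001 m / 0.8 = 0.0013.

jog_arm(ticks=[0,0,0.0013,0,0.02,0,0,0.0025,0,0.02,0,0,0.0025,0,0.02])

```text
time_s: 6.8
position: [0.542, 0.1568, 0.1176]
tool_rot: [-3.141, -0.001, 0.085]
contact_force: [-0.5, 0.3, -1.0]
opening: 0.0316
grip_force: 50.4
```

jog_arm(ticks=[0,0,0.0013,0,0.02,0,0,0.0013,0,0.02])

```text
time_s: 7.0
position: [0.5421, 0.1567, 0.117]
tool_rot: [-3.141, -0.001, 0.085]
contact_force: [-2.0, 0.1, 3.5]
opening: 0.0315
grip_force: 50.8
```

Contact with the tray floor is felt. I release, lift clear and look.

jog_arm(ticks=[0,0,0,0,0.07,0,0,0,0,0.07,0,0,0,0,0.07,0,0,0,0,0.07,0,0,0,0,0.07])

```text
time_s: 7.5
position: [0.5419, 0.1566, 0.1162]
tool_rot: [-3.142, 0.0, 0.085]
contact_force: [0.1, 0.9, 0.8]
opening: 0.0698
grip_force: 0.0
```

jog_arm(ticks=[0,0,-0.0188,0,0.07,0,0,-0.0563,0,0.07,0,0,-0.1,0,0.02,0,0,-0.1125,0,0,0,0,-0.1125,0,0,0,0,-0.1125,0,0,0,0,-0.1125,0,0,0,0,-0.1125,0,0])

```text
time_s: 8.3
position: [0.5411, 0.1564, 0.2049]
tool_rot: [3.141, 0.003, 0.085]
contact_force: [-0.2, -0.1, -0.4]
opening: 0.0001
grip_force: 0.0
```

```bash
python3 shot.py w6; python3 - <<'E'
from h import *
f=lambda im,x,y,w,h:cv2.resize(im[y:y+h,x:x+w],(400,300),interpolation=cv2.INTER_CUBIC)
s=eyes.snapshot("scene");t=eyes.snapshot("top")
m=np.vstack([np.hstack([f(s,300,60,160,120),f(t,180,140,120,120)[:, :]]),np.hstack([f(cv2.imread("pics/w6.png"),0,0,640,400),np.zeros((300,400,3),np.uint8)])])
cv2.imwrite("pics/placed.png",m)
E
```

```text
8.3 [0.5411 0.1564 0.2049]
```

View pics/placed.png

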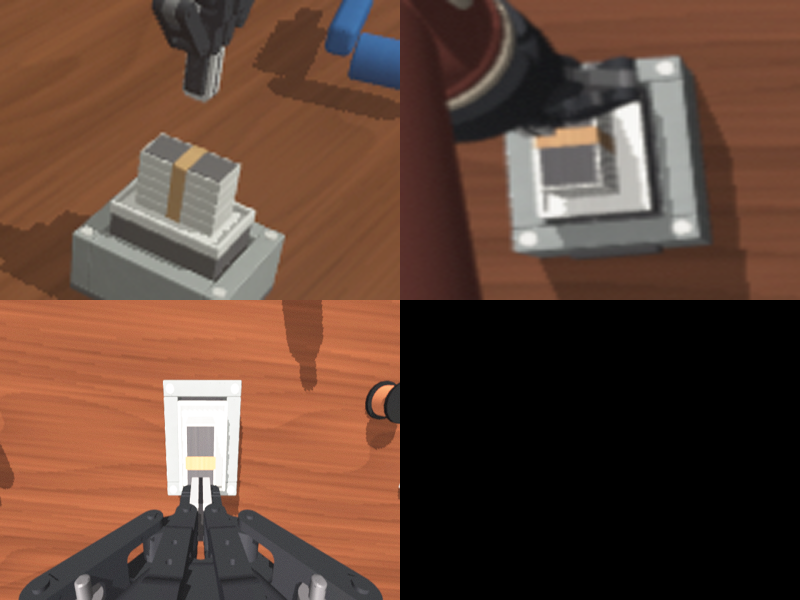

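The refill stands upright and square inside the lip, and the tray is still raised. The shut fingers are directly above it, so I press with the fingertips.

Scaled: 0.048 m / 0.8 = 0.06, 0.04 m / 0.8 = 0.05.

jog_arm(ticks=[0,0,0.025,0,0,0,0,0.05,0,0,0,0,0.06,0,0,0,0,0.06,0,0])

```text
time_s: 8.85
position: [0.5411, 0.1563, 0.1571]
tool_rot: [3.141, 0.003, 0.085]
contact_force: [0.8, 0.3, 0.3]
opening: 0.0001
grip_force: 0.0
```

jog_arm(ticks=[0,0,0.0025,0,0,0,0,0.0063,0,0,0,0,0.01,0,0,0,0,0.0138,0,0,0,0,0.0138,0,0])

```text
time_s: 9.35
position: [0.5424, 0.1568, 0.1479]
tool_rot: [-3.141, -0.002, 0.085]
contact_force: [0.3, 0.6, 3.6]
opening: -0.0
grip_force: 2.0
```

Scaled: 0.023 m / 0.8 = 0.0288, 0.02 m / 0.8 = 0.025.

jog_arm(ticks=[0,0,0.005,0,0,0,0,0.01,0,0,0,0,0.015,0,0,0,0,0.02,0,0,0,0,0.025,0,0,0,0,0.0288,0,0,0,0,0.0288,0,0])

```text
time_s: 10.05
position: [0.5424, 0.1568, 0.1252]
tool_rot: [-3.141, -0.002, 0.085]
contact_force: [-0.9, -0.5, 6.2]
opening: -0.0
grip_force: 3.0
```

jog_arm(ticks=[0,0,0.0025,0,0,0,0,0.0038,0,0,0,0,0.0038,0,0])

```text
time_s: 10.35
position: [0.5424, 0.1568, 0.1226]
tool_rot: [-3.141, -0.002, 0.085]
contact_force: [-1.2, -0.9, 8.3]
opening: 0.0001
grip_force: 4.1
```

Scaled: 0.002 m / 0.8 = 0.0025, 0.001 m / 0.8 = 0.0013.

jog_arm(ticks=[0,0,0.0013,0,0,0,0,0.0025,0,0,0,0,0.0025,0,0,0,0,0.0025,0,0])

```text
time_s: 10.75
position: [0.5425, 0.1568, 0.1211]
tool_rot: [-3.141, -0.002, 0.085]
contact_force: [-1.5, -0.7, 10.9]
opening: 0.0001
grip_force: 5.2
```

jog_arm(ticks=[0,0,0.0013,0,0,0,0,0.0013,0,0,0,0,0.0013,0,0])

```text
time_s: 11.05
position: [0.5425, 0.1569, 0.1211]
tool_rot: [-3.141, -0.002, 0.085]
contact_force: [-3.2, -0.9, 16.0]
opening: 0.0001
grip_force: 7.9
```

The position has stopped at 0.121 and the force is climbing to 16 N, so this is the rigid stop. I rise gently and watch where contact ends.

Scaled: -0.018 m / 0.8 = -0.0225, -0.015 m / 0.8 = -0.0188.

jog_arm(ticks=[0,0,-0.0038,0,0,0,0,-0.0075,0,0,0,0,-0.0113,0,0,0,0,-0.015,0,0,0,0,-0.0188,0,0,0,0,-0.0225,0,0])

```text
time_s: 11.65
position: [0.5416, 0.1565, 0.1361]
tool_rot: [3.141, 0.001, 0.085]
contact_force: [0.0, -0.5, 0.1]
opening: 0.0
grip_force: 0.0
```

jog_arm(ticks=[0,0,-0.0375,0,0,0,0,-0.0875,0,0,0,0,-0.1375,0,0,0,0.0375,-0.1625,0,0,0,0.0938,-0.175,0,0,0,0.15,-0.175,0,0,0,0.2,-0.175,0,0,0,0.2,-0.175,0,0])

```text
time_s: 12.45
position: [0.5554, -0.0119, 0.2762]
tool_rot: [3.136, 0.001, 0.072]
contact_force: [0.1, 0.3, -0.8]
opening: -0.0002
grip_force: 0.0
```

```bash
python3 shot.py w7; python3 - <<'E'
from h import *
f=lambda im,x,y,w,h:cv2.resize(im[y:y+h,x:x+w],(400,300),interpolation=cv2.INTER_CUBIC)
s=eyes.snapshot("scene");t=eyes.snapshot("top"); cv2.imwrite("pics/s1.png",s); cv2.imwrite("pics/t1.png",t)
m=np.vstack([np.hstack([f(s,322,103,100,75),f(t,190,165,100,75)]),np.hstack([f(s,0,0,640,400),f(t,0,0,640,400)])])
cv2.imwrite("pics/pressed.png",m)
E
```

```text
12.45 [ 0.5554 -0.0119  0.2762]
```

View pics/pressed.png

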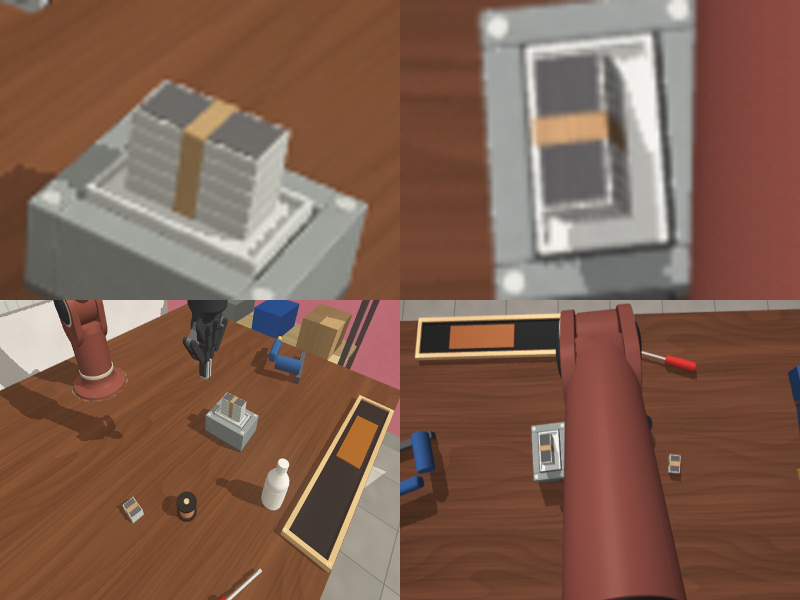

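The tray is down: its rim is barely above the housing top and there has been no spring-back since contact ended. The refill stands upright inside the lip, the low pack is where it was, and the arm is clear.

```bash
python3 -c "
from station import arm, eyes
print(arm.finish_job())"
```

```text
the job is handed in; nothing more can be done
None
```

The job is handed in: the camera views after release show the refill standing in the tray with the tray staying down, the low pack where it was, and the arm clear (about 12.5 s used).

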